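# Gauge a gel cassette and snap the strap shut

### The arm

A 6-joint arm with a two-finger parallel gripper is mounted at the origin on the work surface. World frame = base frame: x ahead of the robot, y to its left, z up, the work surface at z = 0. Lengths are in m, angles in rad, forces in N, time in s.
With the tool pointing down it reaches from about 0.35 to 0.775 m from the base axis. Payload 5.5 kg.
Tool frame: the origin (TCP) lies on the centre line of the jaws, within the pads' length; the fingertips stand 11 mm ahead of it and the grasp point (between the pads) lies 8 mm behind it; z points along the fingers, y is the line along which they close (so a half turn about z gives the same grasp; the last joint's range is limited). The gripper opens to 85 mm and grips with 20 to 120 N. Pads are 22 mm wide; open, the fingers measure 114 mm over their backs; the gripper's body (76 mm by 85 mm) begins 54 mm behind the grasp point. The pads swing forward as they close: fully open they stand 13 mm farther back than shut.
Start: joints at [-1.322, 0.313, 0.046, 1.304, 0, 1.431], TCP at [0.218, -0.532, 0.242] pointing down, gripper open.
Joint ranges: [-2.76, 2.76], [-0.86, 1.69], [-1.03, 1.26], [-2.2, 2.34], [-1.47, 1.5], [-3.14, 3.14]. Speed limits (rad/s): [2.57, 2.57, 3.14, 3.14, 3.14, 3.14].

### API

Orientations are given as a unit quaternion [w, x, y, z].
In Python, from workcell import env, viewer, order, models gives the robot as it stands.
- The arm moves only by the tool drive_tool, never from a script. Its argument "series" is a list that holds one entry, the list of rows, each a list of 6 numbers: the shift along the tool's x, y, z each as a share of 120 mm, from -1 to 1, then the turn, a rotation vector about the tool's x, y, z each as a share of 180 degrees, from -1 to 1. A call has 1 to 20 rows; each row shifts and turns the commanded pose from where the row before left it, along the tool's axes as they then stand; what a row does not reach is not made up. A row lasts 1/8 s, in which the tool goes at most 62.5 mm and 10.7 degrees, less where a joint would pass 70% of its speed; a pose out of reach is approached as far as the arm can. A call with a number of a shift or a turn outside -1 to 1 is refused whole. A call with a gripper value outside its range is refused whole. "jaw" is the opening, from -1 (shut) to 1 (fully open), set as the call begins (left out, the last holds). The fingers move at their own pace and stop on an object; "grip_force" is the grip in N (left out, the last holds). Time passes only in rows, so rows that do not move let the fingers close. It gives the time, the measured TCP pose, the force, the opening and the grip force at its end, in the units of the state.
- env.get_state(): the state, without advancing time (a new reading comes with each control period).
- viewer.read_camera(name): name is "scene" or "top" or "wrist"; returns the picture (400x640x3 uint8, red, green, blue); there is no depth.
- viewer.camera_info(name): a dict with "intrinsics" (3x3 intrinsics, pixels), "R" (3x3) and "t" (3): a world point X has camera coordinates R X + t; the wrist camera has in their place "T_tool_cam" (4x4, takes a point from camera to tool coordinates, whose origin is the TCP and whose axes are the flange's). Camera axes: x right, y down, z forward; pixel columns grow to the right and rows downward; lengths in m; the calibration is good to about 2 mm. A picture is of the moment at which its call begins: read the wrist's pose just before it. camera_info takes no time and is no camera call.
- order.hand_in(): hands the job in; it is judged then, once.
Trained networks look in the newest picture that a camera, given by its name, has taken for a name from the list of things; names that differ only in an ending like _2 or _b are one class to them, and where a whole thing is asked for, a point or a joint stands for the part that bears it (a point fixed in the world has none). Each returns a list of dicts, best first, with "score" (0 to 1); they miss things now and then, are a little off and sometimes report something else, mostly with a low value. They report only what shows in the picture. A call takes as long as a camera call. They do not tell look-alikes from the thing itself.
- models.silhouettes(label, camera): "region" (400x640 bool, what is visible of it) and "location" ([column, row] in pixels, amid what is visible of it).
The state is a dict: "clock": time; "joint_pos": joint angles; "qvel": joint speeds; "tau": joint torques, N m; "tcp_pos": TCP position; "orientation": TCP orientation; "wrist_force": force on the tool from outside, world axes, zero at the start; "ft_torque": the same for the moment, N m; "finger_gap": finger opening in m; "grip_force": force on a finger pad.
Only numpy, scipy, OpenCV 4.12 (cv2) and the standard library are available. Lean on these libraries where they do the work, as an engineer would, in place of code of your own. Each camera call takes 0.05 s, during which the arm holds its last target. There are 200 camera calls.

### The job

Take the wide plain gauge blade out of the rack and push it gently down into the gap of the grey cassette, driving the sealing strip ahead of it, until the blade is fully home with its shoulders on the cassette's top, and let go of it. Then swing the strap over it and press it down until it snaps shut and stays. The cassette's faces are glass, so do not force the blade, and leave the other two blades in the rack and the other things on the bench where they are.

Things in the scene. Friction and masses are not known exactly. Their poses are not given: they have to be found in the camera images.
- gauge: wide plain gauge blade, white: flat blade 4 mm thick (x), 60 wide (y), 30 long, below a plain grip bar 14 mm thick (x), 80 wide (y), 35 high, whose underside forms the shoulders. Origin: middle of the blade's lower edge; z up (shoulders at 30 mm, bar top at 65 mm). Starts upright in one of the rack's three slots, shoulders on the rack, origin 10 mm above the bench
- narrow_blade: a like blade with a grip bar only 46 mm wide, in another slot; to be left in the rack. Same origin and heights
- pegged_blade: a blade whose 80 mm bar is low (18 mm) and carries two upright round pegs 14 mm thick; left in the rack. Same origin, total height 70 mm
- rack: fixed white blade rack, 172 (x) x 100 (y) x 40 mm high, three slots along y at x = -56, 0 and 56 mm. Origin: centre of its underside
- stand: fixed casting stand, base 130 (x) x 230 (y) x 15 mm high, origin at the centre of its underside. An aluminium hinge post at the +y end (y 74 to 96 mm, 135 mm high), a latch post at the -y end (y -87 to -101 mm, 143 mm high); between them the grey glass-faced cassette, 39 mm thick (x), 100 mm wide (y), with its gap running along y
- mouth_mid (a point): point of the stand: its middle, at the height of the cassette's flat top (85 mm above the bench); axes as the stand's. The cassette's gap, 7 mm wide (x), 69 mm long (y), chamfered 1 mm, is centred on it in y, but the cassette sits up to 8 mm to either side of it in x: how far is not reported and must be seen or felt. Pushing does not shift the cassette
- strip_room (a point): point of the stand 30 mm below mouth_mid, where the blade's lower edge is when fully home (again up to 8 mm off in x). A black sealing strip lies inside the gap, its top 8 to 16 mm below the mouth at the start; it slides down stiffly (about 5 N) ahead of the blade, with room for the blade's whole 30 mm, and stays where it is pushed
- strap (a joint): hinge angle of the grey strap, rad: 0 = shut, level over the cassette, held by the latch; 1.6 to 1.9 = standing open at the start. It stays where it is left. At about 0.08 its steel nose rests on a spring catch; about 7 N down near the free end snaps it past, to 0. Shut, its underside is 122 mm above the bench, 2 mm over the bar of a gauge fully home
- strap_hinge (a point): strap's hinge axis (along the stand's x), fixed to the stand at its y = 75 mm, 126 mm above the bench. The strap is 34 mm wide (x), 8 mm thick and reaches 155 mm from the axis, its mid-plane through the axis; shut it points along the stand's -y; it opens upward and over to +y
- strap_end (a point): middle of the strap's upper (outer) face at its free end, 148 mm from the hinge axis
- bottle: bystander, loose: glass bottle, blue cap, 72 mm wide, 160 mm tall. Origin: centre of its underside
- vial: bystander, loose: small capped clear vial, 26 mm wide, 45 mm tall, near the stand. Origin: centre of its underside
- dish: bystander, loose: shallow clear dish, 72 mm wide, 14 mm tall. Origin: centre of its underside
- forceps: bystander, loose: steel forceps lying flat, 135 mm long, 15 mm wide
- marker: bystander, loose: black pen lying flat, 120 mm long, 12 mm thick
- timer: bystander, loose: white bench timer, 60 x 60 x 16 mm. Origin: centre of its underside
- tip_box: bystander, loose: closed blue box, 85 x 120 x 60 mm. Origin: centre of its underside
Mind the look-alikes: they are no part of the job. What is shaped like the gauge but blue is not meant.

How it is judged:
On the way, in this order (a step that is already met when the one before it is completed fails the run):
1. the gauge blade is fully home in the cassette's gap and let go of, the strap still open (z of gauge in the frame of mouth_mid between -0.034 and -0.0275 m and x of gauge in the frame of mouth_mid between -0.0115 and 0.0115 m and y of gauge in the frame of mouth_mid between -0.012 and 0.012 m and angle between gauge's own z axis and vertical below 0.08 rad and value of joint strap above 0.3 rad and contact force between the fingers and gauge below 0.2 N), for 0.2 s.
2. the strap is snapped shut over it (value of joint strap below 0.03 rad), for 0.2 s.
At the end, for the whole second after the job is handed in: The gauge blade stands upright (within 0.08 rad) and at rest in the cassette's gap, let go of, its lower edge 27.5 mm or more below the cassette's top (30 mm is fully home), and the strap is held shut by its latch (below 0.03 rad) (z of gauge in the frame of mouth_mid between -0.034 and -0.0275 m and x of gauge in the frame of mouth_mid between -0.0115 and 0.0115 m and y of gauge in the frame of mouth_mid between -0.012 and 0.012 m and angle between gauge's own z axis and vertical below 0.08 rad and value of joint strap below 0.03 rad and linear speed of gauge below 0.01 m/s and velocity of joint strap below 0.05 rad/s); the robot touches nothing.
It fails at once if the gauge blade is forced against the stand or cassette with more than 50 N (contact force between gauge and stand above 50 N).
It fails at once if another blade is taken or knocked out of its slot (moved over 10 mm) (distance of any of narrow_blade, pegged_blade from where it was at the start of the episode above 0.01 m).
It fails at once if a bystander is moved by more than 30 mm (distance of any of bottle, vial, dish, forceps, marker, timer, tip_box from where it was at the start of the episode above 0.03 m).
It also fails if it takes over 56 s, if anything falls off the work surface, if the arm or the gripper's body presses on something with over 40 N, if the wrist force passes 120 N, or if a joint passes its speed limit or range.

## Working session

There is one attempt and no reset: what is moved stays moved. The work goes in short steps, Python scripts to look and compute and a tool call to move; the robot and the scene stay as the last step left them, time stands still between calls to the robot, and variables do not carry over. Pictures are saved under pics/ and viewed, at most 10 in all, crops included, and the job is handed in when it is done.

Besides the shell and the picture viewer there is one more tool, called after "Emit:" as name([rows], argument=value, ...), one row to a line, values as JSON. drive_tool: Moves the arm, as the interface text tells. Its arguments: {"type":"object","properties":{"series":{"type":"array"},"jaw":{"type":"number"},"grip_force":{"type":"number"}},"required":["series"]}

```bash
mkdir -p pics; ls; cat > h.py <<'E'
import numpy as np, cv2
from workcell import env, viewer, order, models
def save(n,img): cv2.imwrite(f'pics/{n}.png',cv2.cvtColor(img,cv2.COLOR_RGB2BGR))
def ray(cam,px,z):
    c=viewer.camera_info(cam);K=np.array(c['intrinsics']);R=np.array(c['R']);t=np.array(c['t'])
    o=-R.T@t; d=R.T@np.linalg.solve(K,[px[0],px[1],1.0]); return o+d*(z-o[2])/d[2]
def proj(cam,X):
    c=viewer.camera_info(cam);p=np.array(c['intrinsics'])@(np.array(c['R'])@np.array(X)+np.array(c['t'])); return p[:2]/p[2]
E
python3 - <<'E'
from h import *
a=viewer.read_camera('scene');b=viewer.read_camera('top')
save('scene',a);save('top',b)
for n in ['scene','top']:
    c=viewer.camera_info(n);R=np.array(c['R']);print(n,-R.T@np.array(c['t']),R[2],c['intrinsics'])
for l in ['gauge','stand','rack','strap']:
    for r in models.silhouettes(l,'top')[:3]:
        print(l,r['score'],r['location'],[ [int(v) for v in p] for p in cv2.boxPoints(cv2.minAreaRect(np.argwhere(r['region'])[:,::-1].astype(np.float32)))])
print(env.get_state())
E
```

```text
pics
scene [ 1.20699162 -0.35318806  1.24076556] [-0.49953733  0.24635252 -0.83052567] [[519.57607547   0.         317.3846088 ]
 [  0.         519.57607547 196.85068914]
 [  0.           0.           1.        ]]
top [0.28512349 0.00580287 1.24696429] [ 0.21134221 -0.01830654 -0.97724068] [[484.79490209   0.         316.12146659]
 [  0.         484.79490209 204.06750746]
 [  0.           0.           1.        ]]
gauge 0.63 [457.0, 212.9] [[442, 216], [443, 208], [478, 210], [477, 218]]
gauge 0.61 [466.0, 161.8] [[443, 168], [475, 136], [495, 156], [463, 188]]
gauge 0.51 [398.2, 185.4] [[383, 184], [415, 178], [416, 186], [385, 191]]
rack 0.6 [398.4, 188.1] [[370, 159], [412, 149], [428, 216], [386, 226]]
strap 0.76 [209.5, 179.7] [[191, 175], [199, 161], [237, 185], [228, 199]]
{'clock': 0.3, 'joint_pos': array([-1.32160316e+00,  3.13511212e-01,  4.57314546e-02,  1.30358112e+00,
       -3.19387012e-05,  1.43120698e+00]), 'qvel': array([-0.00056424, -0.00146502,  0.00192489, -0.00036695,  0.00045008,
       -0.00054975]), 'tau': array([-8.36607360e-04, -4.79997039e+01,  2.98321223e+01,  9.60681267e-03,
       -1.84989954e-04, -1.05333555e-05]), 'tcp_pos': array([ 0.21791707, -0.53196858,  0.24199505]), 'orientation': array([-2.80975779e-04,  9.81165402e-01,  1.93169290e-01, -3.14068019e-05]), 'wrist_force': array([-0.02196061, -0.32864246, -0.13976175]), 'ft_torque': array([-0.00657238, -0.01073944, -0.00427784]), 'grip_force': 0.0, 'finger_gap': 0.0853929895751933}
```

View pics/top.png

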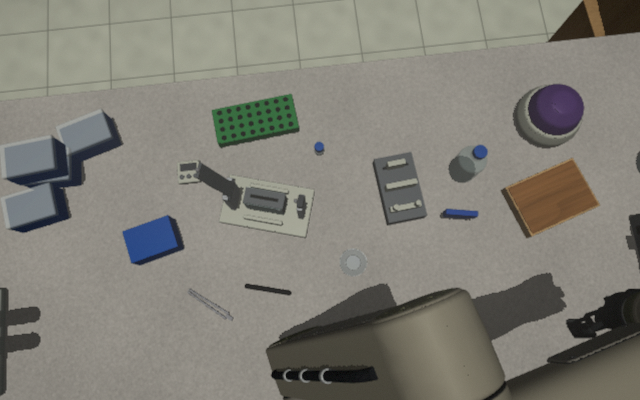

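View pics/scene.png

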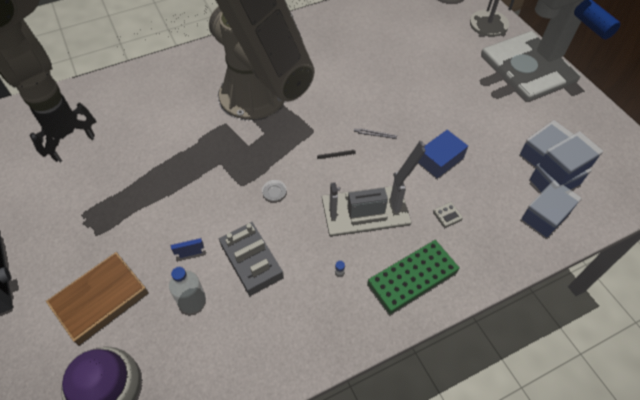

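The top view shows the rack near (400,188). Its blades are narrow (397,163), wide plain (402,184, the gauge) and pegged (406,207). The stand is near (267,207), with the strap open to the left and the latch post at (301,204). The blue look-alike is at (461,213). Next I'll zoom in.

```bash
python3 - <<'E'
from h import *
b=cv2.cvtColor(cv2.imread('pics/top.png'),cv2.COLOR_BGR2RGB);a=cv2.cvtColor(cv2.imread('pics/scene.png'),cv2.COLOR_BGR2RGB)
r=lambda i,x,y,w,h,s:cv2.resize(i[y:y+h,x:x+w],None,fx=s,fy=s,interpolation=cv2.INTER_CUBIC)
save('crop',np.vstack([np.hstack([r(b,210,160,110,80,3.6),r(b,350,145,110,80,3.6)]),np.hstack([r(a,315,140,110,80,3.6),r(a,200,215,110,80,3.6)])]))
for z in (0.075,): print('gauge',ray('top',(402,184),z))
print('cass',ray('top',(265,198),.085), ray('scene',(368,194),.085),'gaugescene',ray('scene',(249,248),.075))
for l in ['rack','stand','gauge']:
    for q in models.silhouettes(l,'scene')[:2]: print(l,q['score'],q['location'])
for n,p,z in [('bottle',(481,153),.16),('vial',(319,147),.045),('dish',(353,262),.014)]: print(n,ray('top',p,z))
E
```

```text
gauge [ 0.5650186  -0.23467523  0.075     ]
cass [0.56595101 0.10729482 0.085     ] [0.5633793  0.11593272 0.085     ] gaugescene [ 0.56972781 -0.23175106  0.075     ]
rack 0.6 [250.9, 266.2]
stand 0.97 [371.1, 201.3]
gauge 0.88 [187.2, 247.6]
gauge 0.73 [249.9, 250.7]
bottle [ 0.59777294 -0.41219862  0.16      ]
vial [ 0.69527053 -0.04131655  0.045     ]
dish [ 0.39174707 -0.09323073  0.014     ]
```

View pics/crop.png

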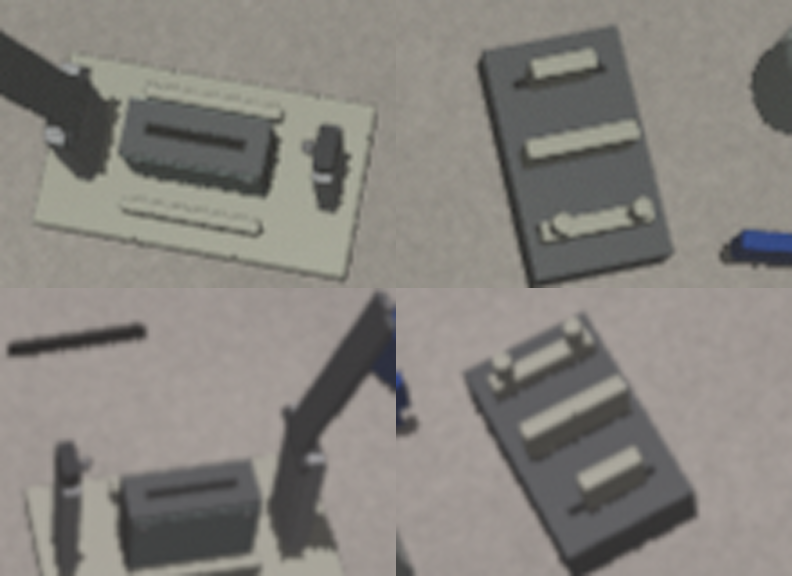

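```bash
cat >> h.py <<'E'
from scipy.spatial.transform import Rotation as Ro
def Rq(q): return Ro.from_quat([q[1],q[2],q[3],q[0]])
def down(yaw): # tool pointing down, tool y along world angle yaw
    y=np.array([np.cos(yaw),np.sin(yaw),0]);z=np.array([0,0,-1.]);return Ro.from_matrix(np.stack([np.cross(y,z),y,z],1))
def plan(P,R,n,p0=None,R0=None):
    s=env.get_state(); p=np.array(s['tcp_pos'] if p0 is None else p0); r=Rq(s['orientation']) if R0 is None else R0
    rows=[]
    for k in range(n,0,-1):
        d=np.round(r.inv().apply((np.array(P)-p)/k)/.12,3); w=np.round((r.inv()*R).as_rotvec()/k/np.pi,3)
        p=p+r.apply(d*.12); r=r*Ro.from_rotvec(w*np.pi); rows.append([float(v)+0.0 for v in [*d,*w]])
    print(rows); return p,r
E
python3 - <<'E'
from h import *
print(np.array(viewer.camera_info('wrist')['T_tool_cam']).round(3),viewer.camera_info('wrist')['intrinsics'])
for n in [((385.8,186.7),(417.2,181.1),.075),((210+145/3.6,160+130/3.6),(210+245/3.6,160+145/3.6),.085)]:
    A,B=ray('top',n[0],n[2]),ray('top',n[1],n[2]);d=A-B;print(A,B,np.linalg.norm(d),np.degrees(np.arctan2(-d[0],d[1])))
A,B=ray('scene',(200+(522-396)/3.6,215+(425-288)/3.6),.075),ray('scene',(200+(625-396)/3.6,215+(380-288)/3.6),.075);print(A,B)
A,B=ray('scene',(315+145/3.6,140+(493-288)/3.6),.085),ray('scene',(315+238/3.6,140+(485-288)/3.6),.085);print(A,B)
plan([.55,-.235,.242],down(np.radians(10.3)),11)
E
```

```text
[[-0.    -0.945 -0.327  0.085]
 [ 1.    -0.    -0.001 -0.   ]
 [ 0.    -0.327  0.945 -0.132]
 [ 0.     0.     0.     1.   ]] [[299.62278337   0.         314.22806754]
 [  0.         299.62278337 195.11282054]
 [  0.           0.           1.        ]]
[ 0.56275818 -0.19358509  0.075     ] [ 0.56807904 -0.27345342  0.075     ] 0.080045376599792 3.811437762322071
[0.57485067 0.14291481 0.085     ] [0.55656204 0.07591484 0.085     ] 0.06945120188568088 -15.267783693043178
[ 0.56759788 -0.26879363  0.075     ] [ 0.56616152 -0.19015196  0.075     ]
[0.55672482 0.08066054 0.085     ] [0.58091521 0.14642434 0.085     ]
[[0.318, -0.113, 0.0, 0.0, 0.0, -0.039], [0.33, -0.073, 0.0, 0.0, 0.0, -0.039], [0.336, -0.032, 0.0, 0.0, 0.0, -0.039], [0.337, 0.009, 0.0, 0.0, 0.0, -0.04], [0.334, 0.051, 0.0, 0.0, 0.0, -0.039], [0.325, 0.091, 0.0, 0.0, 0.0, -0.04], [0.311, 0.132, 0.0, 0.0, 0.0, -0.039], [0.292, 0.168, 0.001, 0.0, 0.0, -0.04], [0.269, 0.204, 0.0, 0.0, 0.0, -0.039], [0.242, 0.235, 0.001, 0.0, 0.0, -0.04], [0.211, 0.264, 0.0, 0.0, 0.0, -0.039]]
```

```bash
python3 - <<'E'
from h import *
plan([.567,-.233,.242],down(np.radians(2.5)),11)
E
```

```text
[[0.331, -0.109, 0.0, 0.0, 0.0, -0.035], [0.341, -0.073, 0.0, 0.0, 0.0, -0.036], [0.347, -0.034, 0.0, 0.0, 0.0, -0.035], [0.348, 0.005, 0.0, 0.0, 0.0, -0.036], [0.345, 0.044, 0.0, 0.0, 0.0, -0.035], [0.338, 0.081, 0.0, 0.0, 0.0, -0.036], [0.327, 0.119, 0.0, 0.0, 0.0, -0.035], [0.312, 0.154, 0.001, 0.0, 0.0, -0.036], [0.293, 0.189, 0.0, 0.0, 0.0, -0.035], [0.27, 0.22, 0.001, 0.0, 0.0, -0.036], [0.244, 0.249, 0.0, 0.0, 0.0, -0.035]]
```

Emit:
drive_tool([
  [[0.331,-0.109,0,0,0,-0.035],[0.341,-0.073,0,0,0,-0.036],[0.347,-0.034,0,0,0,-0.035],[0.348,0.005,0,0,0,-0.036],[0.345,0.044,0,0,0,-0.035],[0.338,0.081,0,0,0,-0.036],[0.327,0.119,0,0,0,-0.035],[0.312,0.154,0.001,0,0,-0.036],[0.293,0.189,0,0,0,-0.035],[0.27,0.22,0.001,0,0,-0.036],[0.244,0.249,0,0,0,-0.035],[0,0,0,0,0,0],[0,0,0,0,0,0]],
], jaw=0.1)

```text
clock: 2.08
tcp_pos: [0.5668, -0.233, 0.2419]
orientation: [-0.0, 0.692, 0.722, -0.0]
wrist_force: [-0.7, -0.6, -0.0]
finger_gap: 0.0463
grip_force: 0.0
```

```bash
python3 - <<'E'
from h import *
s=env.get_state();print(s['tcp_pos'],s['orientation'],s['finger_gap'],s['clock'],s['joint_pos'])
im=viewer.read_camera('wrist');save('w1',im)
for l in ['gauge','rack']:
    for r in models.silhouettes(l,'wrist')[:3]:
        print(l,r['score'],r['location'],[[int(v) for v in p] for p in cv2.boxPoints(cv2.minAreaRect(np.argwhere(r['region'])[:,::-1].astype(np.float32)))])
E
```

```text
[ 0.56676415 -0.23301536  0.24187464] [-1.66951206e-04  6.91778622e-01  7.22109564e-01 -2.96370325e-04] 0.046341701840196765 2.075 [-5.20754160e-01  3.88884621e-01  1.53561256e-01  1.33593977e+00
 -4.94893013e-04  1.00714456e+00]
gauge 0.82 [315.3, 171.7] [[307, 136], [321, 135], [325, 212], [311, 213]]
rack 0.89 [324.2, 166.3] [[235, 126], [392, 120], [396, 209], [239, 215]]
rack 0.53 [338.0, 311.3] [[301, 266], [362, 259], [372, 350], [312, 357]]
```

View pics/w1.png

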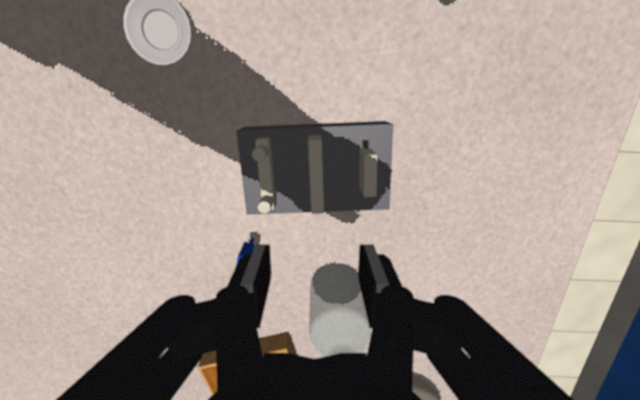

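The gauge bar, in shadow, is the middle one in the rack, with corners about (309,136), (322,136), (311,212), (324,211).

```bash
cat >> h.py <<'E'
def wray(px,z,s=None):
    s=s or env.get_state();c=viewer.camera_info('wrist');T=np.array(c['T_tool_cam']);r=Rq(s['orientation'])
    o=r.apply(T[:3,3])+s['tcp_pos'];d=r.apply(T[:3,:3]@np.linalg.solve(np.array(c['intrinsics']),[px[0],px[1],1.]));return o+d*(z-o[2])/d[2]
E
python3 - <<'E'
from h import *
s=env.get_state()
r=models.silhouettes('gauge','wrist')[0]['region'].astype(np.uint8)
ys,xs=np.nonzero(r)
P=np.array([wray((x,y),.075)[:2] for x,y in zip(xs,ys)])
for p in [(309,136),(322,136),(311,212),(324,211)]: print(p,wray(p,.075))
c,(w,h),a=cv2.minAreaRect((P*1000).astype(np.float32));print(c,w,h,a)
rk=models.silhouettes('rack','wrist')[0]['region'];ys,xs=np.nonzero(rk)
P=np.array([wray((x,y),.04)[:2] for x,y in zip(xs,ys)]);print('rack',cv2.minAreaRect((P*1000).astype(np.float32)))
g=cv2.cvtColor(cv2.imread('pics/w1.png'),cv2.COLOR_BGR2GRAY)
for y in (145,160,175,190,205): print(y,g[y,302:332])
E
```

```text
(309, 136) [ 0.56016963 -0.19084597  0.075     ]
(322, 136) [ 0.57301637 -0.1903191   0.075     ]
(311, 212) [ 0.56518938 -0.27184907  0.075     ]
(324, 211) [ 0.57912837 -0.27011589  0.075     ]
(569.2962036132812, -231.790283203125) 14.684128761291504 82.46586608886719 4.615535259246826Traceback (most recent call last):
  File "<stdin>", line 9, in <module>
  File "h.py", line 21, in wray
    s=s or env.get_state();c=viewer.camera_info('wrist');T=np.array(c['T_tool_cam']);r=Rq(s['orientation'])
                             ~~~~~~~~~~~~~~~~~~^^^^^^^^^
ValueError: time passes only in moves, steps and waits
```

```bash
sed -i 's/s=s or env/s=S or env/;s/z,s=None):/z,S=None):/' h.py; python3 - <<'E'
from h import *
p,r=plan([.5693,-.2315,.12],down(np.radians(4)),4)
plan([.5693,-.2315,.058],down(np.radians(4)),4,p,r)
E
```

```text
[[0.005, 0.006, 0.255, 0.0, 0.0, -0.002], [0.005, 0.006, 0.255, 0.0, 0.0, -0.002], [0.004, 0.007, 0.254, 0.0, 0.0, -0.003], [0.005, 0.006, 0.255, 0.0, 0.0, -0.002]]
[[0.0, 0.0, 0.129, 0.0, 0.0, 0.0], [0.0, 0.0, 0.129, 0.0, 0.0, 0.0], [0.0, 0.0, 0.129, 0.0, 0.0, 0.0], [0.0, 0.0, 0.13, 0.0, 0.0, 0.0]]
```

Emit:
drive_tool([
  [[0.005,0.006,0.255,0,0,-0.002],[0.005,0.006,0.255,0,0,-0.002],[0.004,0.007,0.254,0,0,-0.003],[0.005,0.006,0.255,0,0,-0.002],[0,0,0.129,0,0,0],[0,0,0.129,0,0,0],[0,0,0.129,0,0,0],[0,0,0.13,0,0,0],[0,0,0,0,0,0]],
])

```text
clock: 3.45
tcp_pos: [0.569, -0.2301, 0.0563]
orientation: [-0.001, 0.681, 0.732, -0.0]
wrist_force: [0.0, 0.5, 0.5]
finger_gap: 0.0471
grip_force: 0.0
```

Emit:
drive_tool([
  [[0,0,0,0,0,0],[0,0,0,0,0,0],[0,0,0,0,0,0],[0,0,0,0,0,0],[0,0,0,0,0,0],[0,0,0,0,0,0]],
], jaw=-1, grip_force=50)

```text
clock: 4.2
tcp_pos: [0.5695, -0.2309, 0.0586]
orientation: [0.0, 0.681, 0.732, -0.001]
wrist_force: [-5.0, -0.7, 5.6]
finger_gap: 0.0133
grip_force: 49.3
```

```bash
python3 - <<'E'
from h import *
s=env.get_state();p,r=plan([*s['tcp_pos'][:2],.17],Rq(s['orientation']),3)
plan([.541,.03,.215],down(np.radians(-17.5)),8,p,r)
E
```

```text
[[0.0, 0.0, -0.309, 0.0, 0.0, 0.0], [0.0, 0.0, -0.31, 0.0, 0.0, 0.0], [-0.001, 0.0, -0.309, 0.0, 0.0, 0.0]]
[[0.273, -0.01, -0.047, 0.0, 0.0, 0.015], [0.272, -0.023, -0.047, 0.0, 0.0, 0.015], [0.271, -0.036, -0.047, 0.0, 0.0, 0.015], [0.269, -0.049, -0.047, 0.0, 0.0, 0.015], [0.267, -0.061, -0.047, 0.0, 0.0, 0.015], [0.263, -0.074, -0.047, 0.0, 0.0, 0.015], [0.26, -0.086, -0.048, 0.0, 0.0, 0.015], [0.255, -0.099, -0.047, 0.0, 0.0, 0.015]]
```

Emit:
drive_tool([
  [[0,0,-0.1,0,0,0],[0,0,-0.2,0,0,0],[0,0,-0.31,0,0,0],[0,0,-0.32,0,0,0],[0.273,-0.01,-0.047,0,0,0.015],[0.272,-0.023,-0.047,0,0,0.015],[0.271,-0.036,-0.047,0,0,0.015],[0.269,-0.049,-0.047,0,0,0.015],[0.267,-0.061,-0.047,0,0,0.015],[0.263,-0.074,-0.047,0,0,0.015],[0.26,-0.086,-0.048,0,0,0.015],[0.255,-0.099,-0.047,0,0,0.015],[0,0,0,0,0,0],[0,0,0,0,0,0]],
])

```text
clock: 5.95
tcp_pos: [0.5417, 0.0303, 0.215]
orientation: [0.0, 0.806, 0.592, 0.0]
wrist_force: [0.2, -0.3, -1.0]
finger_gap: 0.013
grip_force: 48.8
```

```bash
python3 - <<'E'
from h import *
s=env.get_state();print(s['tcp_pos'],s['orientation'],s['wrist_force'])
np.savez('w2',p=s['tcp_pos'],q=s['orientation'])
im=viewer.read_camera('wrist')
save('w2',cv2.resize(im[0:300,120:520],None,fx=2,fy=2,interpolation=cv2.INTER_CUBIC));save('w2full',im)
for r in models.silhouettes('stand','wrist')[:1]: print(r['score'],r['location'])
E
```

```text
[0.54170358 0.03032786 0.21500733] [4.50793770e-04 8.06207864e-01 5.91632043e-01 4.50234801e-04] [ 0.15573244 -0.30608936 -1.02633373]
0.94 [315.5, 94.7]
```

View pics/w2.png

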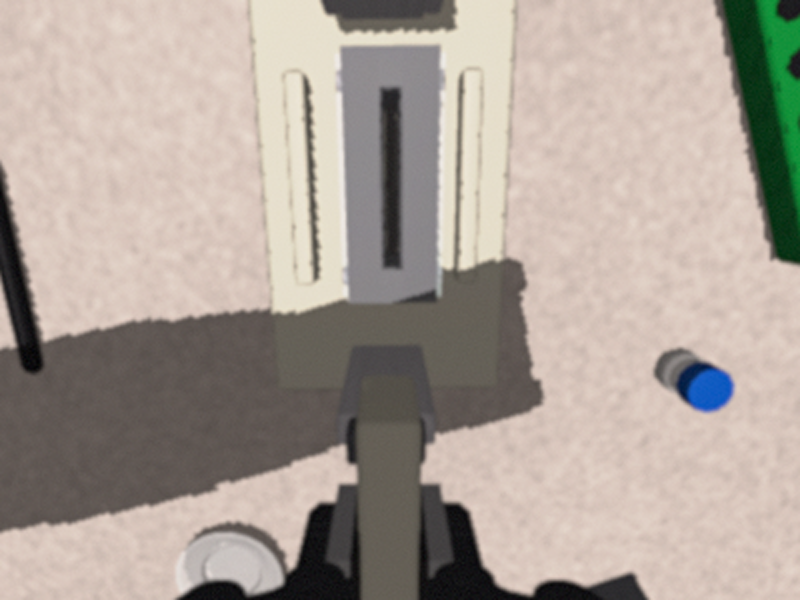

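The gap runs from about (391,88) to (393,268) in this 2x crop, with the blade nearly in line with it. The strap hinge is at the top and the vial at (705,385).

```bash
python3 - <<'E'
from h import *
d=np.load('w2.npz');S={'tcp_pos':d['p'],'orientation':d['q']}
im=cv2.imread('pics/w2full.png');g=cv2.cvtColor(im,cv2.COLOR_BGR2GRAY).astype(float)
roi=g[35:145,303:330]; m=(roi<75).astype(np.uint8)
n,lab,st,_=cv2.connectedComponentsWithStats(m);k=1+np.argmax(st[1:,4]);print(st[k])
ys,xs=np.nonzero(lab==k)
P=np.array([wray((x+303+.0,y+35+.0),.085,S)[:2] for x,y in zip(xs,ys)])
c,v=cv2.minAreaRect((P*1000).astype(np.float32)),np.linalg.svd(P-P.mean(0))[2][0];v*=np.sign(v[1])
print('gap',c,P.mean(0),'yaw',np.degrees(np.arctan2(-v[0],v[1])))
R=Rq(d['q']);print('tool yaw',np.degrees(np.arctan2(*R.apply([0,1,0])[[1,0]])))
# gap in tool frame ; bar in tool frame
print('gap in tool xy',R.inv().apply(np.r_[P.mean(0),.085]-d['p']))
for y in (200,215,230,240,250): print(y,g[y,294:336].astype(int))
# cassette edges
for y in (60,90,120): print(y,g[y,283:347].astype(int))
# scale check with the gap's ends
pr=(P-P.mean(0))@v;print(pr.min(),pr.max())
E
```

```text
[  8   9   9  90 723]
gap ((568.8038940429688, 111.8692626953125), (69.22187042236328, 6.486291885375977), 72.8310546875) [0.56954577 0.11344302] yaw -16.984046940945873
tool yaw -17.45417260838439
gap in tool xy [0.08761433 0.00146669 0.13002615]
200 [78 78 77 76 75 75 76 79 78 80 79 80 80 80 81 80 80 80 82 81 82 82 80 79
 80 79 81 79 81 80 82 79 79 77 77 76 78 77 76 74 74 76]
215 [39 31 38 50 75 88 91 94 95 96 97 95 95 96 95 96 95 96 97 95 96 95 96 96
 95 95 97 98 95 96 94 95 96 94 91 86 72 53 61 84 89 88]
230 [ 87  48  46  52  69  84  91  91  97  95  97  95  96  96  95  96  97  98
  95  95  96  96  96  95  96  96  95  96  95  95  95  95  93  93  90  83
  75  97 148 186 200 201]
240 [201 202 199 186 151 107  90  92  95  95  95  96  95  94  94  95  92  95
  95  95  96  97  96  94  96  95  94  96  94  96  95  95  93  93  93 107
 149 183 190 188 185 185]
250 [65 64 61 57 62 80 90 94 94 95 96 96 97 94 95 96 95 95 96 95 97 96 96 96
 96 96 94 95 95 96 96 94 95 92 91 80 62 53 60 64 64 63]
60 [223 224 223 223 225 229 232 224 184 149 139 141 142 142 140 141 140 141
 140 142 141 139 140 141 139 139 121  88  72  65  50  38  36  37  46  55
  71 105 125 137 139 140 139 140 139 140 140 140 139 138 140 139 139 137
 138 146 180 221 231 228 223 222 223 223]
90 [224 224 224 223 222 225 229 233 225 184 148 138 139 138 140 138 138 140
 139 138 140 141 140 138 142 139 131 110  87  66  45  34  35  40  38  48
  68  98 124 135 137 138 138 138 136 138 136 138 138 139 134 138 138 136
 135 153 194 230 231 226 223 223 224 223]
120 [223 224 223 223 223 223 223 228 231 223 182 146 136 136 137 138 137 138
 137 136 135 138 135 136 138 138 135 121  92  67  59  42  34  32  36  43
  65  95 120 136 139 136 137 136 135 136 136 134 136 135 138 137 136 133
 139 168 210 229 227 223 223 223 221 201]
-0.03634025822251953 0.032883549234339865
```

Emit:
drive_tool([
  [[0,0,-0.13,0,0,-0.056],[0,0,-0.13,0,0,-0.056],[0,0,0,0,0,-0.056],[0,0,0,0,0,-0.056],[0,0,0,0,0,-0.056],[0,0,0,0,0,-0.056],[0,0,0,0,0,-0.056],[0,0,0,0,0,-0.056],[0,0,0,0,0,-0.056],[0,0,0,0,0,-0.056],[0,0,0,0,0,-0.056],[0,0,0,0,0,-0.056],[0,0,0,0,0,-0.056],[0,0,0,0,0,-0.056],[0,0,0,0,0,-0.056],[0,0,0,0,0,-0.056],[0,0,0,0,0,-0.056],[0,0,0,0,0,-0.056],[0,0,0,0,0,0]],
])

```text
clock: 8.43
tcp_pos: [0.5414, 0.0295, 0.2455]
orientation: [-0.0, -0.6, 0.8, 0.0]
wrist_force: [0.5, 0.8, -1.0]
finger_gap: 0.0133
grip_force: 48.8
```

```bash
python3 - <<'E'
from h import *
s=env.get_state();R=Rq(s['orientation']);print(s['tcp_pos'],s['joint_pos'],s['clock'],np.degrees(np.arctan2(*R.apply([0,1,0])[[1,0]])))
plan([.5685,.1110,.20],down(np.radians(163)),5)
E
```

```text
[0.54137628 0.02945282 0.24554481] [-9.36961011e-02  2.48563403e-01 -3.33617177e-02  1.28913388e+00
 -8.88851604e-05 -1.38087422e+00] 8.425 163.74987316921286
[[-0.143, -0.005, 0.076, 0.0, 0.0, 0.001], [-0.143, -0.005, 0.076, 0.0, 0.0, 0.001], [-0.143, -0.005, 0.076, 0.0, 0.0, 0.001], [-0.143, -0.004, 0.076, 0.0, 0.0, 0.001], [-0.144, -0.003, 0.075, 0.0, 0.0, 0.0]]
```

Emit:
drive_tool([
  [[-0.143,-0.005,0.076,0,0,0.001],[-0.143,-0.005,0.076,0,0,0.001],[-0.143,-0.005,0.076,0,0,0.001],[-0.143,-0.004,0.076,0,0,0.001],[-0.144,-0.003,0.075,0,0,0.001],[0,0,0,0,0,0],[0,0,0,0,0,0]],
])

```text
clock: 9.3
tcp_pos: [0.5681, 0.112, 0.2003]
orientation: [-0.0, -0.595, 0.804, -0.0]
wrist_force: [-0.3, 1.0, -0.8]
finger_gap: 0.0127
grip_force: 48.8
```

```bash
python3 - <<'E'
from h import *
s=env.get_state();R=Rq(s['orientation']);print(s['tcp_pos'],s['clock'],s['joint_pos'],np.degrees(np.arctan2(*R.apply([0,1,0])[[1,0]])))
np.savez('w3',p=s['tcp_pos'],q=s['orientation'])
im=viewer.read_camera('wrist');save('w3full',im);b=viewer.read_camera('scene');save('s3',b)
r=lambda i,x,y,w,h,s:cv2.resize(i[y:y+h,x:x+w],None,fx=s,fy=s,interpolation=cv2.INTER_CUBIC)
save('w3',np.hstack([r(im,215,40,200,260,2.1),r(b,310,100,120,173,3.15)[:546]]))
g=cv2.cvtColor(im,cv2.COLOR_RGB2GRAY).astype(float)
np.save('g3',g)
E
```

```text
[0.56807987 0.11202654 0.20032031] 9.3 [ 5.63159682e-02  3.35741771e-01 -2.55230724e-02  1.20968138e+00
 -4.36106445e-04 -1.21865609e+00] 163.05052015395987Traceback (most recent call last):
  File "<stdin>", line 6, in <module>
    return _nx.concatenate(arrs, 1, dtype=dtype, casting=casting)
           ~~~~~~~~~~~~~~~^^^^^^^^^^^^^^^^^^^^^^^^^^^^^^^^^^^^^^^
ValueError: all the input array dimensions except for the concatenation axis must match exactly, but along dimension 0, the array at index 0 has size 546 and the array at index 1 has size 545
```

```bash
python3 - <<'E'
import cv2,numpy as np
im=cv2.imread('pics/w3full.png');b=cv2.imread('pics/s3.png')
r=lambda i,x,y,w,h:cv2.resize(i[y:y+h,x:x+w],(400,540),interpolation=cv2.INTER_CUBIC)
cv2.imwrite('pics/w3.png',np.hstack([r(im,215,40,200,270),r(b,310,100,120,162)]))
E
```

```text
(no output)
```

View pics/w3.png

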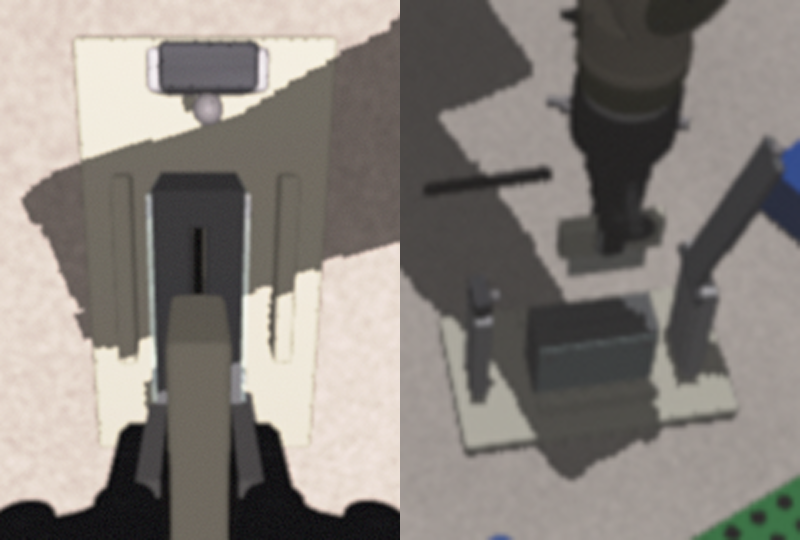

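The blade is held upright over the cassette. The near part of the gap shows at (198,228..293) in the left crop, with the bar centred near column 199. The strap is standing open, clear of the gripper.

```bash
python3 - <<'E'
from h import *
d=np.load('w3.npz');S={'tcp_pos':d['p'],'orientation':d['q']}
g=cv2.cvtColor(cv2.imread('pics/w3full.png'),cv2.COLOR_BGR2GRAY).astype(float)
R=Rq(d['q']);f=lambda px,z:R.inv().apply(wray(px,z,S)-d['p'])
for y in range(156,186,6):
    row=g[y,302:326];w=np.clip(np.median(g[y,295:303])-row,0,None);w[w<12]=0;c=302+(w*np.arange(24)).sum()/w.sum();print(y,round(c,2),f((c,y),.085).round(4)[:2])
zt=d['p'][2]+.0164
for y in (225,250,270):
    e=np.abs(np.diff(cv2.GaussianBlur(g[y:y+1,290:340],(5,1),0)[0]));print(y,290.5+np.argmax(e[:25]),290.5+25+np.argmax(e[25:]))
print(g[225,292:338].astype(int))
print('bar (c=314.5)',f((314.5,225),zt))
E
```

```text
156 313.56 [ 0.0326 -0.0011]
162 313.19 [ 0.0275 -0.0014]
168 313.21 [ 0.0224 -0.0014]
174 313.19 [ 0.0171 -0.0014]
180 313.51 [ 0.0118 -0.0012]
225 292.5 336.5
250 298.5 329.5
270 299.5 329.5
[145  98  58  54  57  67  82  95 100 103 106 106 104 106 106 106 105 106
 103 106 104 105 104 104 103 105 106 104 104 105 105 106 103 107 105 103
  99 100 109 131 138 137 138 150 171 194]
bar (c=314.5) [ 0.03047449 -0.00042022 -0.01638595]
```

Emit:
drive_tool([
  [[0,-0.007,0.1,0,0,0],[0,0,0.15,0,0,0],[0,0,0.15,0,0,0],[0,0,0.08,0,0,0],[0,0,0.02,0,0,0],[0,0,0.015,0,0,0],[0,0,0.015,0,0,0],[0,0,0.015,0,0,0],[0,0,0.015,0,0,0],[0,0,0.015,0,0,0],[0,0,0,0,0,0]],
])

```text
clock: 10.78
tcp_pos: [0.5688, 0.1118, 0.1311]
orientation: [-0.0, -0.595, 0.804, 0.0]
wrist_force: [0.2, -0.7, -0.1]
finger_gap: 0.0133
grip_force: 48.8
```

Emit:
drive_tool([
  [[0,0,0.015,0,0,0],[0,0,0.015,0,0,0],[0,0,0.015,0,0,0],[0,0,0.015,0,0,0],[0,0,0.015,0,0,0],[0,0,0.015,0,0,0],[0,0,0.01,0,0,0],[0,0,0,0,0,0]],
])

```text
clock: 11.78
tcp_pos: [0.5689, 0.1117, 0.1196]
orientation: [0.0, -0.595, 0.804, -0.0]
wrist_force: [-0.6, 0.4, 1.9]
finger_gap: 0.0134
grip_force: 49.3
```

Emit:
drive_tool([
  [[0,0,0.012,0,0,0],[0,0,0.012,0,0,0],[0,0,0.012,0,0,0],[0,0,0.012,0,0,0],[0,0,0.012,0,0,0],[0,0,0.012,0,0,0],[0,0,0,0,0,0]],
])

```text
clock: 12.65
tcp_pos: [0.5689, 0.1118, 0.1104]
orientation: [-0.0, -0.595, 0.804, -0.0]
wrist_force: [-0.6, 0.4, 1.9]
finger_gap: 0.0131
grip_force: 49.2
```

Emit:
drive_tool([
  [[0,0,0.012,0,0,0],[0,0,0.012,0,0,0],[0,0,0.012,0,0,0],[0,0,0.01,0,0,0],[0,0,0,0,0,0]],
])

```text
clock: 13.28
tcp_pos: [0.5689, 0.1117, 0.1049]
orientation: [-0.0, -0.595, 0.804, -0.0]
wrist_force: [-0.8, -1.4, 2.4]
finger_gap: 0.0135
grip_force: 49.2
```

Emit:
drive_tool([
  [[0,0,0.005,0,0,0],[0,0,0.005,0,0,0],[0,0,0,0,0,0]],
])

```text
clock: 13.65
tcp_pos: [0.5689, 0.1118, 0.1039]
orientation: [0.0, -0.595, 0.804, -0.0]
wrist_force: [-1.2, -0.0, 3.1]
finger_gap: 0.013
grip_force: 49.4
```

Emit:
drive_tool([
  [[0,0,0.005,0,0,0],[0,0,0.005,0,0,0],[0,0,0,0,0,0]],
])

```text
clock: 14.02
tcp_pos: [0.569, 0.1117, 0.1036]
orientation: [0.0, -0.595, 0.804, -0.0]
wrist_force: [-2.0, -0.5, 9.1]
finger_gap: 0.0131
grip_force: 50.2
```

Emit:
drive_tool([
  [[0,0,0,0,0,0],[0,0,0,0,0,0],[0,0,0,0,0,0],[0,0,0,0,0,0]],
], jaw=0)

```text
clock: 14.52
tcp_pos: [0.5688, 0.1118, 0.1024]
orientation: [-0.0, -0.595, 0.804, 0.0]
wrist_force: [0.1, 0.1, -0.4]
finger_gap: 0.0427
grip_force: 0.0
```

```bash
python3 - <<'E'
from h import *
s=env.get_state();print(s['tcp_pos'],s['wrist_force'],s['finger_gap'],s['joint_pos'])
u=np.array([-np.sin(np.radians(-17)),np.cos(np.radians(-17)),0]);c=np.array([.5690,.1119,0])
print('strap end px check at 1.6..1.9')
for n in ('s3','top'):
    cam='scene' if n=='s3' else 'top'
    for th in (1.6,1.7,1.8,1.9):
        X=c+u*(.075-.155*np.cos(th))+[0,0,.126+.155*np.sin(th)];print(n,th,proj(cam,X).round(1))
E
```

```text
[0.56877134 0.11176301 0.10239023] [ 0.0920391   0.07063823 -0.43237943] 0.04274153963114422 [ 5.55995761e-02  3.99599170e-01 -1.82687216e-01  9.89004807e-01
 -5.82572394e-05 -1.21911703e+00]
strap end px check at 1.6..1.9
s3 1.6 [407.1 145.8]
s3 1.7 [413.3 145.4]
s3 1.8 [419.3 145.3]
s3 1.9 [425.1 145.7]
top 1.6 [214.9 168.9]
top 1.7 [207.7 167.7]
top 1.8 [200.9 166.8]
top 1.9 [194.5 166.2]
```

```bash
cat >> h.py <<'E'
U=np.array([-np.sin(np.radians(-17)),np.cos(np.radians(-17)),0]);C=np.array([.5690,.1119,0])
def at(u,z): return C+U*u+np.array([0,0,z])
def corner(th,rho=.135): return .075-rho*np.cos(th)+.004*np.sin(th)+.011, .126+rho*np.sin(th)+.004*np.cos(th)+.011
E
python3 - <<'E'
from h import *
r=down(np.radians(163))
p,q=plan(at(0,.325),r,5)
p,q=plan(at(.165,.325),r,4,p,q)
p,q=plan(at(.165,.255),r,2,p,q)
E
```

```text
[[0.0, 0.0, -0.371, 0.0, 0.0, 0.0], [0.0, 0.0, -0.371, 0.0, 0.0, 0.0], [0.0, 0.0, -0.371, 0.0, 0.0, 0.0], [-0.001, 0.0, -0.371, 0.0, 0.0, 0.0], [0.0, -0.001, -0.371, 0.0, 0.0, 0.0]]
[[-0.344, 0.0, 0.0, 0.0, 0.0, 0.0], [-0.344, 0.0, 0.0, 0.0, 0.0, 0.0], [-0.344, 0.0, 0.0, 0.0, 0.0, 0.0], [-0.343, -0.001, 0.0, 0.0, 0.0, 0.0]]
[[0.0, 0.0, 0.291, 0.0, 0.0, 0.0], [0.0, 0.0, 0.292, 0.0, 0.0, 0.0]]
```

Emit:
drive_tool([
  [[0,0,-0.1,0,0,0],[0,0,-0.3,0,0,0],[0,0,-0.371,0,0,0],[0,0,-0.371,0,0,0],[0,0,-0.371,0,0,0],[0,0,-0.343,0,0,0]],
])

```text
clock: 15.28
tcp_pos: [0.5688, 0.1118, 0.3283]
orientation: [0.001, -0.595, 0.804, -0.001]
wrist_force: [0.6, 0.2, 0.1]
finger_gap: 0.0426
grip_force: 0.0
```

Emit:
drive_tool([
  [[-0.344,0,0,0,0,0],[-0.344,0,0,0,0,0],[-0.344,0,0,0,0,0],[-0.343,-0.001,0,0,0,0],[0,0,0,0,0,0]],
], jaw=-1)

```text
clock: 15.9
tcp_pos: [0.6172, 0.2722, 0.3249]
orientation: [-0.0, -0.596, 0.803, 0.0]
wrist_force: [0.1, 0.3, -0.0]
finger_gap: 0.0002
grip_force: 0.0
```

```bash
python3 - <<'E'
from h import *
s=env.get_state();print((s['tcp_pos']-C)@U,s['tcp_pos'],s['finger_gap'],s['joint_pos'])
im=viewer.read_camera('wrist');b=viewer.read_camera('scene')
r=lambda i,x,y,w,h:cv2.resize(i[y:y+h,x:x+w],(400,400*h//w),interpolation=cv2.INTER_CUBIC)
save('s4',np.hstack([r(im,170,0,300,400)[:530],r(b,310,80,120,160)[:530]]))
E
```

```text
0.1674373161305153 [0.61724723 0.27223716 0.32491053] 0.000245182087922097 [ 2.96391680e-01  5.33122197e-01  5.80337723e-01  1.61821711e+00
  2.99445596e-04 -9.81781138e-01]
```

View pics/s4.png

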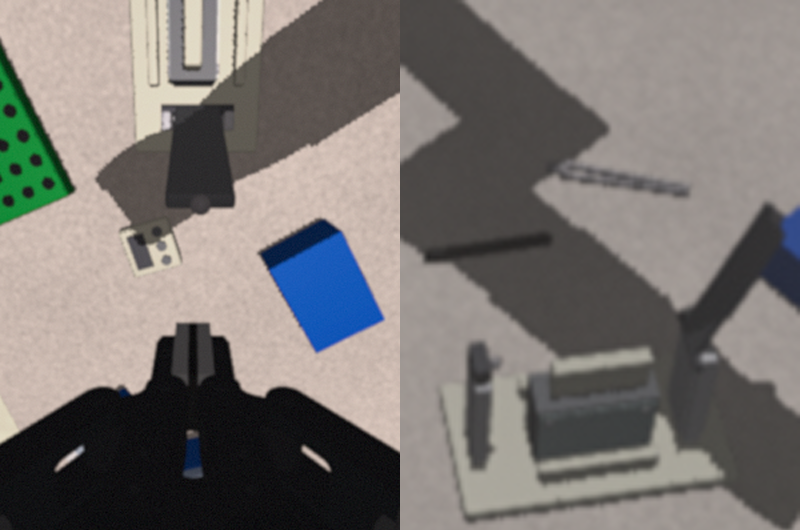

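The gauge is home in the cassette, its shoulders down on the cassette top. The strap tip is at left-crop (200,205), clear of the shut fingers at (193,325).

```bash
python3 - <<'E'
from h import *
r=down(np.radians(163));s=env.get_state()
print('tip u',(wray((320,153),.276,s)-C)@U)
p,q=plan(at(.165,.258),r,2)
a=corner(1.55);p,q=plan(at(*a),r,8,p,q);print(a,p)
rows=[]
for th in np.arange(1.45,.14,-.1):
    p,q=plan(at(*corner(th)),r,1,p,q)
print(p)
E
```

```text
tip u 0.11678345487000814
[[0.0, -0.001, 0.282, 0.0, 0.0, 0.0], [0.0, -0.001, 0.281, 0.0, 0.0, 0.0]]
[[0.081, 0.0, -0.015, 0.0, 0.0, 0.0], [0.081, 0.0, -0.014, 0.0, 0.0, 0.0], [0.081, 0.0, -0.015, 0.0, 0.0, 0.0], [0.081, 0.0, -0.014, 0.0, 0.0, 0.0], [0.081, 0.0, -0.015, 0.0, 0.0, 0.0], [0.081, 0.0, -0.014, 0.0, 0.0, 0.0], [0.081, 0.0, -0.015, 0.0, 0.0, 0.0], [0.081, 0.001, -0.014, 0.0, 0.0, 0.0]]
(np.float64(0.08719183330333995), np.float64(0.27205398747677556)) [0.59447812 0.19528523 0.27201057]
[[0.112, 0.0, 0.004, 0.0, 0.0, 0.0]]
[[0.112, 0.0, 0.016, 0.0, 0.0, 0.0]]
[[0.109, 0.0, 0.027, 0.0, 0.0, 0.0]]
[[0.106, 0.001, 0.038, 0.0, 0.0, 0.0]]
[[0.102, 0.0, 0.048, 0.0, 0.0, 0.0]]
[[0.096, 0.0, 0.058, 0.0, 0.0, 0.0]]
[[0.09, 0.0, 0.067, 0.0, 0.0, 0.0]]
[[0.083, 0.0, 0.076, 0.0, 0.0, 0.0]]
[[0.075, 0.0, 0.084, 0.0, 0.0, 0.0]]
[[0.066, 0.0, 0.091, 0.0, 0.0, 0.0]]
[[0.057, 0.0, 0.097, 0.0, 0.0, 0.0]]
[[0.047, 0.001, 0.102, 0.0, 0.0, 0.0]]
[[0.036, 0.0, 0.107, 0.0, 0.0, 0.0]]
[[0.026, 0.0, 0.109, 0.0, 0.0, 0.0]]
[0.55524671 0.06706542 0.1611876 ]
```

Emit:
drive_tool([
  [[0,-0.001,0.282,0,0,0],[0,-0.001,0.281,0,0,0],[0.081,0,0,0,0,0],[0.081,0,0,0,0,0],[0.081,0,0,0,0,0],[0.081,0,0,0,0,0],[0.081,0,0,0,0,0],[0.081,0,0,0,0,0],[0.081,0,0,0,0,0],[0.081,0.001,0,0,0,0],[0,0,0,0,0,0]],
])

```text
clock: 17.38
tcp_pos: [0.5943, 0.1943, 0.2578]
orientation: [-0.0, -0.595, 0.804, -0.0]
wrist_force: [0.9, -0.4, -0.2]
finger_gap: 0.0003
grip_force: 0.0
```

Emit:
drive_tool([
  [[0.112,0,0,0,0,0],[0.112,0,0,0,0,0],[0.109,0,0,0,0,0],[0.106,0.001,0,0,0,0],[0.102,0,0.016,0,0,0],[0.096,0,0.058,0,0,0],[0.09,0,0.067,0,0,0],[0.083,0,0.076,0,0,0],[0,0,0,0,0,0]],
])

```text
clock: 18.5
tcp_pos: [0.5652, 0.1014, 0.2306]
orientation: [-0.001, -0.595, 0.804, 0.001]
wrist_force: [0.2, 0.1, 1.5]
finger_gap: 0.0002
grip_force: 0.0
```

Emit:
drive_tool([
  [[0.075,0,0.084,0,0,0],[0.066,0,0.091,0,0,0],[0.057,0,0.097,0,0,0],[0.047,0.001,0.102,0,0,0],[0.036,0,0.107,0,0,0],[0.026,0,0.109,0,0,0],[0,0,0,0,0,0]],
])

```text
clock: 19.38
tcp_pos: [0.5542, 0.0669, 0.1595]
orientation: [-0.001, -0.595, 0.804, 0.001]
wrist_force: [-0.1, 0.4, 1.0]
finger_gap: 0.0002
grip_force: 0.0
```

```bash
python3 - <<'E'
from h import *
s=env.get_state();print((s['tcp_pos']-C)@U,s['tcp_pos'],s['wrist_force'])
im=viewer.read_camera('wrist');b=viewer.read_camera('scene')
r=lambda i,x,y,w,h:cv2.resize(i[y:y+h,x:x+w],(400,400*h//w),interpolation=cv2.INTER_CUBIC)
save('s5',np.hstack([r(im,170,0,300,400)[:530],r(b,310,80,120,160)[:530]]))
E
```

```text
-0.04736578468858292 [0.55419878 0.06689518 0.15950486] [-0.07450164  0.40133899  0.98441038]
```

View pics/s5.png

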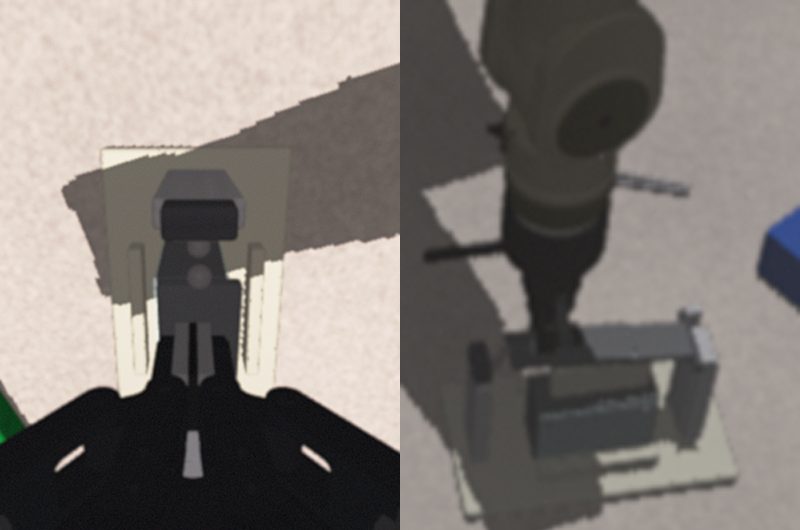

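The strap is nearly level under the fingertips with the gauge beneath it. Now I'll press it down slowly.

Emit:
drive_tool([
  [[0.01,0,0.02,0,0,0],[0,0,0.02,0,0,0],[0,0,0.02,0,0,0],[0,0,0.02,0,0,0],[0,0,0.015,0,0,0],[0,0,0,0,0,0]],
])

```text
clock: 20.23
tcp_pos: [0.555, 0.0658, 0.1504]
orientation: [0.0, -0.595, 0.804, -0.0]
wrist_force: [-1.0, -0.4, 4.6]
finger_gap: -0.0002
grip_force: 2.5
```

Emit:
drive_tool([
  [[0,0,0.01,0,0,0],[0,0,0.01,0,0,0],[0,0,0.01,0,0,0],[0,0,0.01,0,0,0],[0,0,0.01,0,0,0],[0,0,0,0,0,0]],
])

```text
clock: 20.98
tcp_pos: [0.555, 0.0657, 0.1438]
orientation: [0.0, -0.595, 0.804, -0.0]
wrist_force: [-0.5, -1.4, 0.9]
finger_gap: 0.0001
grip_force: 0.8
```

Emit:
drive_tool([
  [[0,0,0.01,0,0,0],[0,0,0.01,0,0,0],[0,0,0.01,0,0,0],[0,0,0,0,0,0]],
])

```text
clock: 21.48
tcp_pos: [0.555, 0.0661, 0.1406]
orientation: [0.0, -0.595, 0.804, -0.0]
wrist_force: [-2.4, 0.3, 6.3]
finger_gap: -0.0002
grip_force: 3.1
```

Emit:
drive_tool([
  [[0,0,0.01,0,0,0],[0,0,0.01,0,0,0],[0,0,0,0,0,0]],
])

```text
clock: 21.85
tcp_pos: [0.5551, 0.066, 0.1402]
orientation: [0.001, -0.595, 0.804, -0.001]
wrist_force: [-5.2, -1.1, 18.1]
finger_gap: -0.0002
grip_force: 9.1
```

Emit:
drive_tool([
  [[0,0,-0.1,0,0,0],[0,0,-0.2,0,0,0],[0,0,-0.3,0,0,0],[0,0,-0.3,0,0,0],[0.3,0,0,0,0,0],[0.4,0,0,0,0,0],[0.4,0,0,0,0,0],[0.4,0,0,0,0,0],[0,0,0,0,0,0],[0,0,0,0,0,0]],
])

```text
clock: 23.1
tcp_pos: [0.5024, -0.1061, 0.2455]
orientation: [0.0, -0.595, 0.804, 0.0]
wrist_force: [0.0, 0.5, -0.1]
finger_gap: 0.0002
grip_force: 0.0
```

```bash
python3 - <<'E'
from h import *
b=viewer.read_camera('scene');t=viewer.read_camera('top')
r=lambda i,x,y,w,h:cv2.resize(i[y:y+h,x:x+w],(400,400*h//w),interpolation=cv2.INTER_CUBIC)
save('s6',np.hstack([r(b,310,140,120,120),r(t,200,150,120,120)]))
for th in (0,.08):
    for rr in (.155,): print(th,proj('scene',C+U*(.075-rr*np.cos(th))+[0,0,.130+rr*np.sin(th)]))
E
```

```text
0 [338.9667504 190.4648258]
0.08 [339.32848019 187.71239592]
```

View pics/s6.png

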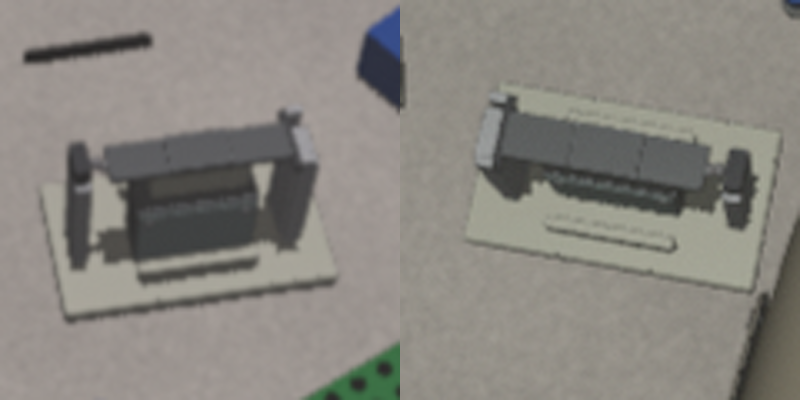

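The strap lies level, with its nose in the latch post at left-crop (97,163). The press force dropped as it passed the catch, then rose stiffly at the shut height. The robot is clear.

```bash
python3 -c "
from h import *
print(order.hand_in())"
```

```text
the job is handed in; nothing more can be done
None
```

The gauge blade is fully home in the cassette and let go of, the strap is snapped shut over it, and the job is handed in at about 23 s on the clock, though hand-in returned no verdict.

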